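Set the polariser of the inspection light

TASK

Prepare the polarised inspection light: first push the iris lever (narrow unit) round until it rests against its tall stop pin, then push the lever of the polariser ring (wide unit) round its arc until its pointer stands at the long mark of the scale, and leave both there. Only push the levers: do not lift the polariser out of its seat, turn the scale, or disturb the small things lying on the bench.

Things in the scene. Friction and masses are not known exactly. Their poses are not given: they have to be found in the camera images.
- iris (a joint): Angle of the iris lever, rad, growing CLOCKWISE seen from above. 0 = at the short stop pin, 1.50 = hard end of travel, against the tall stop pin (fully open). Stiff: needs about 2.5 N at the knob and stays where it is left. Starts between 0.15 and 0.6.
- iris_center (a point): Point on the iris unit's vertical turning axis, on top of its round white fixed housing (120 mm diameter, top 30 mm above the bench). On it turns a black ring, 56 mm diameter, top at 40 mm, with a small dark aperture. The unit stands left or right of the polariser unit; a 40 mm wide, 20 mm high lug projects at its rear (away from the lever), 92 mm from the axis.
- iris_knob (a point): Centre of the black ball (16 mm diameter) on the end of the iris lever: 64 mm above the bench, 44 mm from the axis. It sits on an upright pin of 8 mm diameter (36 to 60 mm high) that stands on a flat radial arm, 8 mm wide, 32 to 38 mm high, reaching 56 mm from the axis.
- tall_stop (a point): Top centre of the tall stop pin of the iris: upright, fixed, 8 mm diameter, 52 mm from the axis, top 54 mm above the bench. The lever's arm meets it at the end of travel, the knob then lying 0.155 rad before it. The short stop pin at the other end is only 39 mm high.
- polarizer (a joint): Angle of the polariser ring and its lever, rad, growing COUNTER-CLOCKWISE seen from above; range -0.2 to 2.2, no stop at the mark. Stiff: needs about 2.5 N at the post and stays where it is left. Starts between 0 and 0.5; the long mark lies 0.45 to 1.7 rad farther counter-clockwise.
- polarizer_center (a point): Point on the polariser unit's vertical turning axis, 41 mm above the bench. Fixed round white housing, 184 mm diameter, with a white scale disc on top (top 37 mm high), then a dark disc (134 mm diameter, top 41 mm) and the black ribbed ring (82 mm diameter, top 51 mm) with its glass window. A low lug (up to 125 mm from the axis, 22 mm high) projects at the rear.
- pointer (a point): Tip of the pointer at the outer end of the polariser lever's flat aluminium arm: 70 mm from the axis, 42 mm high. The arm is 10 mm wide, 41 to 47 mm high; the tip narrows to 4 mm.
- polarizer_post (a point): Top centre of the upright steel post on the polariser lever, the part to push: 10 mm diameter, top 90 mm above the bench, free from 47 mm up, 60 mm from the axis, on the same radius as the pointer.
- long_mark (a point): Point just inside the inner end of the long mark, 70 mm from the axis, 38 mm high: the pointer tip is over it when set. The long mark is a black radial line 4 mm wide from 73 to 90 mm radius on the white scale, the middle one of five; the other four are short lines (74 to 81 mm) 15 and 30 degrees to either side. The scale is clamped and must not be turned.
- cell (a joint): Height in m by which the polariser (dark disc with ring and lever) is raised from its seat: 0 = seated. It is held only by its weight, 0.4 kg, and would lift out if pulled up.
- loupe: Loose black eyepiece loupe, 34 mm diameter, 34 mm high; a bystander, to be left alone. Origin at the centre of its underside.
- spacer: Loose aluminium spacer ring, 32 mm diameter, 12 mm high; a bystander, to be left alone. Origin at the centre of its underside.
- solvent: Loose amber bottle, 44 mm diameter, 90 mm high; a bystander, to be left alone. Origin at the centre of its underside.
- jar: Loose clear jar with white cap, 48 mm diameter, 50 mm high; a bystander, to be left alone. Origin at the centre of its underside.
- driver: Loose black screwdriver, 140 mm long, lying; a bystander, to be left alone. Origin at the centre of its underside.
- die_tray: Loose black nine-cell die tray, 70 x 70 x 12 mm; a bystander, to be left alone. Origin at the centre of its underside.
- tweezers: Loose steel tweezers, 110 mm long, 8 mm high, lying; a bystander, to be left alone. Origin at the centre of its underside.
- weight: Loose brass cylinder, 28 mm diameter, 30 mm high; a bystander, to be left alone. Origin at the centre of its underside.
Mind the look-alikes: they are no part of the job. What is shaped like the part that bears iris but brown or pink is not meant.

How it is judged:
On the way, in this order (a step that is already met when the one before it is completed fails the run):
1. the iris lever is pushed against its tall stop pin (value of joint iris above 1.43 rad), for 0.2 s.
2. the polariser's pointer stands at the long mark (horizontal distance between pointer and long_mark below 0.004 m), for 0.2 s.
At the end, for the whole second after the job is handed in: The iris lever is within 0.07 rad (4 degrees) of the end of travel at its tall stop pin, the pointer tip is within 4 mm (3.3 degrees) of the long mark, the polariser is seated within 2 mm, and both levers are at rest (value of joint iris above 1.43 rad and horizontal distance between pointer and long_mark below 0.004 m and value of joint cell below 0.002 m and velocity of joint polarizer between -0.02 and 0.02 rad/s and velocity of joint iris between -0.02 and 0.02 rad/s); the robot touches nothing.
It fails at once if the polariser is lifted from its seat (more than 5 mm) (value of joint cell above 0.005 m).
It fails at once if the scale is turned (its long mark moved more than 3 mm) (distance of long_mark from where it was at the start of the episode above 0.003 m).
It fails at once if a loose thing on the bench is shifted or lifted more than 15 mm (distance of any of loupe, spacer, solvent, jar, driver, die_tray, tweezers, weight from where it was at the start of the episode above 0.015 m).
It also fails if it takes over 53 s, if anything falls off the work surface, if the arm or the gripper's body presses on something with over 40 N, if the wrist force passes 120 N, or if a joint passes its speed limit or range.

ROBOT

A 7-joint arm with a two-finger parallel gripper is mounted at the origin on the work surface. World frame = base frame: x ahead of the robot, y to its left, z up, the work surface at z = 0. Lengths are in m, angles in rad, forces in N, time in s.
With the tool pointing down it reaches from about 0.4 to 0.85 m from the base axis. Payload 6.9 kg.
Tool frame: the origin (TCP) lies between the finger pads; the fingertips stand 14 mm ahead of it and the grasp point (between the pads) lies 5 mm behind it; y points along the fingers, z is the direction in which the jaws open and shut, and the axes are right-handed (so a half turn about y gives the same grasp; the last joint's range is limited). The gripper opens to 85 mm and grips with 20 to 120 N. Pads are 22 mm wide; open, the fingers measure 114 mm over their backs; the gripper's body (76 mm by 85 mm) begins 54 mm behind the grasp point. The pads swing forward as they close: fully open they stand 13 mm farther back than shut.
Start: joints at [-1.03, 0.507, -0.238, 1.5, 0.126, 1.149, -0.155], TCP at [0.264, 0.567, 0.245] pointing down, gripper open.
Joint ranges: [-3.08, 3.08], [-0.24, 2.05], [-1.43, 1.35], [0, 2.5], [-1.52, 4.66], [0.17, 1.96], [-2.89, 2.89]. Speed limits (rad/s): [2.39, 2.39, 3.14, 3.14, 3.14, 3.14, 3.14].

INTERFACE

Orientations are given as a unit quaternion [x, y, z, w].
In Python, from cell import env gives the robot as it stands.
- The arm moves only by the tool move_arm, never from a script. Its argument "deltas" is a list of rows, each a list of 7 numbers: the finger opening in mm, from 0 to 85.4, then the shift along the world's x, y, z in units of 40 mm (1.0 is 40 mm), then the turn, a rotation vector about the world's x, y, z in degrees. A call has 1 to 20 rows; each row is the pose to reach, as a shift and turn from the pose measured when the call began; what a row does not reach only later rows make up. A row lasts 1/10 s, in which the tool goes at most 50 mm and 8.59 degrees, less where a joint would pass 70% of its speed; a pose out of reach is approached as far as the arm can. A call with a gripper value outside its range is refused whole. The fingers move at their own pace and stop on an object; "grip_force" is the grip in N (left out, the last holds). Time passes only in rows, so rows that repeat a pose let the fingers close. It gives the time, the measured TCP pose, the force and the opening at its end, in the units of the state.
- env.observe(): the state, without advancing time (a new reading comes with each control period).
- env.snapshot(name): name is "scene" or "top"; returns a dict with "image" (480x640x3 uint8, red, green, blue), "fx", "fy", "cx", "cy" (pixels), "eye" and "rotation" of the camera in the world. Camera axes: x right, y up, looking along -z (the intrinsics and any distortion apply to the point x, -y, -z); pixel columns grow to the right and rows downward; lengths in m; the calibration is good to about 2 mm. A picture is of the moment at which its call begins. There is no depth.
- env.hand_in(): hands the job in, once; it reports no verdict.
The state is a dict: "time": time; "qpos": joint angles; "qd": joint speeds; "joint_efforts": joint torques, N m; "position": TCP position; "tool_rot": TCP orientation; "contact_force": force on the tool from outside, world axes, zero at the start; "wrist_torque": the same for the moment, N m; "width": opening from 0.0 (shut) to 1.0 (fully open).
Only numpy, scipy, OpenCV 4.12 (cv2) and the standard library are available. Lean on these libraries where they do the work, as an engineer would, in place of code of your own. Each camera call takes 0.05 s, during which the arm holds its last target.

## Working session

There is one attempt and no reset: what is moved stays moved. The work goes in short steps, Python scripts to look and compute and a tool call to move; the robot and the scene stay as the last step left them, time stands still between calls to the robot, and variables do not carry over. Pictures are saved under pics/ and viewed, and the job is handed in when it is done.

Besides the shell and the picture viewer there is one more tool, called after "Emit:" as a command line: name --pt "numbers of a row" for each row, then --argument value for the rest. move_arm: Moves the arm, as the interface text tells. Its arguments: {"type":"object","properties":{"deltas":{"type":"array","items":{"type":"array","items":{"type":"number"}}},"grip_force":{"type":"number"}},"required":["deltas"]}

```bash
mkdir -p pics; ls
cat > h.py <<'E'
import numpy as np,cv2
from cell import env
def snap(name,fn=None):
    s=env.snapshot(name)
    if fn: cv2.imwrite('pics/'+fn,cv2.cvtColor(s['image'],cv2.COLOR_RGB2BGR))
    return s
def proj(s,p):
    R=np.array(s['rotation']).reshape(3,3); c=R.T@(np.array(p)-np.array(s['eye']))
    return np.array([s['cx']+s['fx']*c[0]/-c[2], s['cy']+s['fy']*(-c[1])/-c[2]])
def back(s,uv,z):
    R=np.array(s['rotation']).reshape(3,3)
    d=R@np.array([(uv[0]-s['cx'])/s['fx'],-(uv[1]-s['cy'])/s['fy'],-1.])
    e=np.array(s['eye']); return e+d*(z-e[2])/d[2]
E
python3 - <<'E'
from h import *
for n in('scene','top'):
    s=snap(n,n+'0.png'); print({k:v for k,v in s.items() if k!='image'})
print(env.observe())
E
```

```text
pics
{'fx': 553.4003410185419, 'fy': 553.4003410185419, 'cx': 320.07685934210303, 'cy': 246.61626377903758, 'eye': array([1.0813384 , 0.61274023, 0.99245711]), 'rotation': array([0.1361094 , 0.33124399, 0.87414491, 0.32805843])}
{'fx': 537.0643737162305, 'fy': 537.0643737162305, 'cx': 320.1037002765637, 'cy': 237.91160644247373, 'eye': array([ 0.44908426, -0.00735231,  1.36197956]), 'rotation': array([-0.027003  ,  0.01106183,  0.71709222, -0.69636716])}
{'time': 0.1, 'qpos': array([-1.02950556,  0.5082222 , -0.23752303,  1.50104288,  0.1257128 ,
        1.14891023, -0.15480187]), 'qd': array([-0.00017212, -0.00319126, -0.00056052, -0.00212182, -0.0001543 ,
        0.00023523, -0.00090502]), 'joint_efforts': array([-4.57221424e-03, -6.21842480e+01, -2.19445892e+00, -2.50211799e+01,
        1.25918651e-02,  7.79221620e-03, -1.45728285e-05]), 'position': array([0.26372005, 0.5661555 , 0.24453245]), 'tool_rot': array([ 0.69094107, -0.15296012,  0.15275164, -0.68983373]), 'contact_force': array([ 0.11255788,  0.17635859, -0.4335034 ]), 'wrist_torque': array([ 0.01786828,  0.0168059 , -0.00307321]), 'width': 1.002088048371851}
```

```bash
sed -i 's/^import numpy.*/import numpy as np,cv2\nfrom scipy.spatial.transform import Rotation as Ro/; s/R=np.array(s\[.rotation.\]).reshape(3,3)/R=Ro.from_quat(s["rotation"]).as_matrix()/' h.py
python3 - <<'E'
from h import *
print(Ro.from_quat(env.observe()['tool_rot']).as_matrix().round(3))
E
```

```text
[[ 0.907 -0.001  0.422]
 [-0.422 -0.001  0.907]
 [ 0.    -1.    -0.002]]
```

View pics/scene0.png

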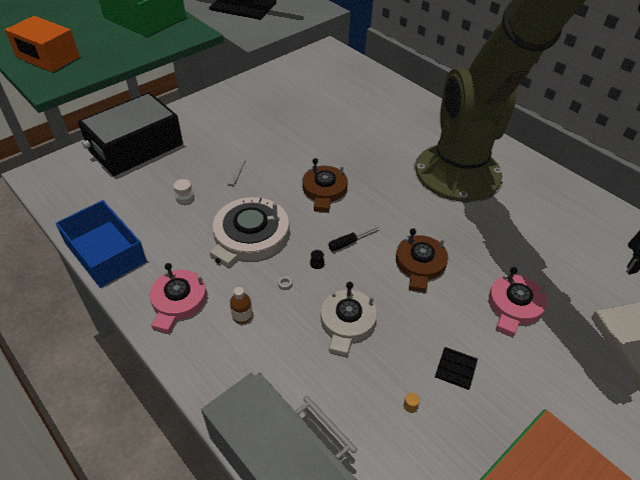

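View pics/top0.png

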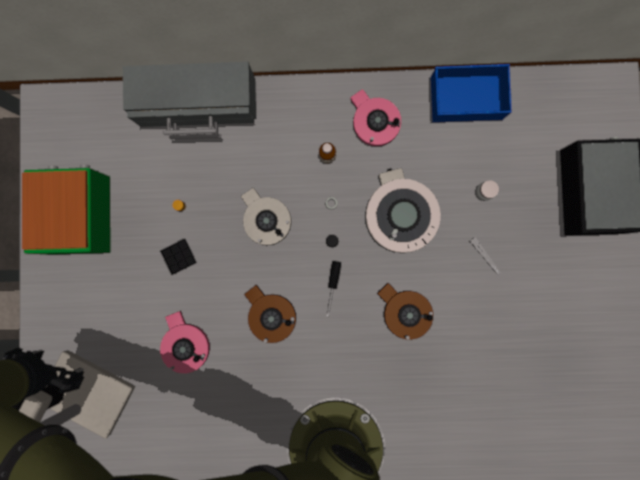

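Candidates for the iris unit (top): white (267,220); brown (272,317), (409,314); pink (377,121), (185,347). The white one is meant. The polariser unit is at (403,215), and nothing else looks like it. Next, close crops of both.

Run:
```python
from h import *
t=cv2.imread('pics/top0.png');s=cv2.imread('pics/scene0.png')
a=cv2.resize(t[180:260,220:320],None,fx=4,fy=4,interpolation=cv2.INTER_CUBIC)
b=cv2.resize(t[165:265,350:450],(400,400),interpolation=cv2.INTER_CUBIC)
c=cv2.resize(s[275:355,300:400],None,fx=4,fy=4,interpolation=cv2.INTER_CUBIC)
d=cv2.resize(s[180:280,200:300],(400,400),interpolation=cv2.INTER_CUBIC)
o=np.zeros((600,800,3),np.uint8)
o=np.vstack([np.hstack([a[:300],c[:300]]),np.hstack([b,d])[50:350]])
cv2.imwrite('pics/crop0.png',o)
S=env.snapshot('top')
for uv,z in(((267,220),.04),((403,215),.051),((332,241),.03),((331,203),.01),((327,150),.09),((334,275),.02),((488,189),.05)): print(uv,back(S,uv,z).round(3))
```

```text
(267, 220) [0.569 0.152 0.04 ]
(403, 215) [ 0.57  -0.183  0.051]
(332, 241) [ 0.513 -0.008  0.03 ]
(331, 203) [ 0.61  -0.008  0.01 ]
(327, 150) [ 0.728 -0.002  0.09 ]
(334, 275) [ 0.428 -0.01   0.02 ]
(488, 189) [ 0.627 -0.392  0.05 ]
```

View pics/crop0.png

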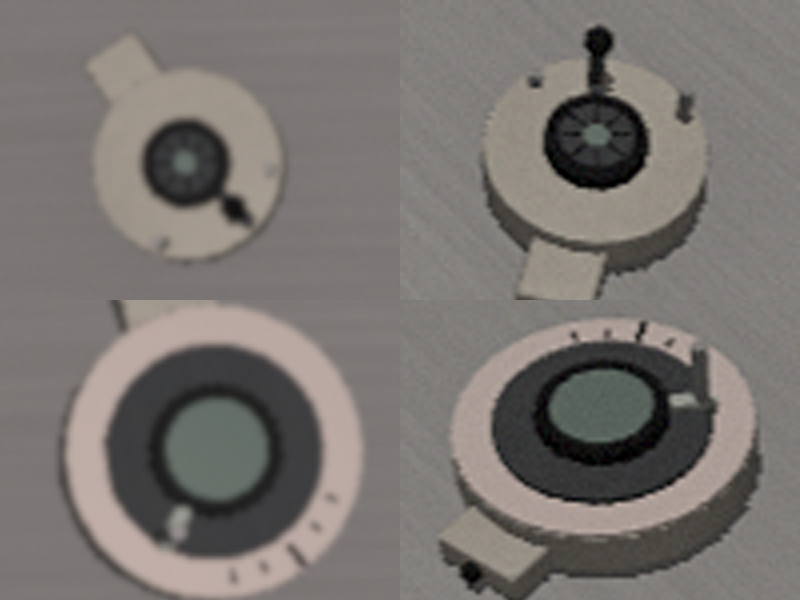

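Run:
```python
from h import *
S=env.snapshot('top');C=env.snapshot('scene')
def A(u,v): return (220+u/4-.375,180+v/4-.375)
def B(u,v): return (350+u/4-.375,165+(v-250)/4-.375)
def Cc(u,v): return (300+(u-400)/4-.375,275+v/4-.375)
def D(u,v): return (200+(u-400)/4-.375,180+(v-250)/4-.375)
def fit(fn,S,pts): 
    for n,uv,z in pts: print(n,back(S,fn(*uv),z).round(4))
fit(A,S,[('ring',(185,162),.04),('hous',(188,163),.025),('knob',(235,208),.064),('pinS',(271,170),.039),('pinT',(162,242),.054)])
fit(Cc,C,[('ring',(597,136),.04),('knob',(598,41),.064),('pinS',(535,82),.039),('pinT',(685,95),.054)])
fit(B,S,[('ring',(215,447),.051),('mark in',(291,545),.037),('mark out',(305,565),.037),('ptr',(162,542),.042),('post',(184,513),.09)])
fit(D,C,[('ring',(601,404),.051),('mark in',(640,341),.037),('mark out',(645,324),.037),('post',(699,350),.09)])
# lsq circles: white housings
```

```text
ring [0.5689 0.1544 0.04  ]
hous [0.5695 0.1544 0.025 ]
knob [0.5378 0.1217 0.064 ]
pinS [0.5624 0.1013 0.039 ]
pinT [0.519  0.1679 0.054 ]
ring [0.5685 0.156  0.04  ]
knob [0.5385 0.1231 0.064 ]
pinS [0.5688 0.1081 0.039 ]
pinT [0.5226 0.1739 0.054 ]
ring [ 0.5728 -0.1838  0.051 ]
mark in [ 0.5123 -0.23    0.037 ]
mark out [ 0.4997 -0.2381  0.037 ]
ptr [ 0.5162 -0.1505  0.042 ]
post [ 0.5306 -0.1588  0.09  ]
ring [ 0.5716 -0.1851  0.051 ]
mark in [ 0.5124 -0.2257  0.037 ]
mark out [ 0.5006 -0.2359  0.037 ]
post [ 0.5223 -0.1507  0.09  ]
```

The readings from both views agree. Iris centre is about (0.569, 0.155), and the knob is about 45 mm out at -136°. The tall pin is at 162°, so the knob ends at about 171°. Polariser centre is about (0.572, -0.1845), with the pointer at about 148° and the long mark at about 216°. I'll shut the fingers and push with their side, which is 11 mm from the TCP.

Emit:
move_arm --pt "0 0 0 0 0 0 0" --pt "0 7.45 -11.7 -2.0 0 0 -21" --pt "0 7.45 -11.7 -2.0 0 0 -21" --pt "0 7.45 -11.7 -2.0 0 0 -21" --pt "0 7.45 -11.7 -2.0 0 0 -21" --pt "0 7.45 -11.7 -2.0 0 0 -21" --pt "0 7.45 -11.7 -2.0 0 0 -21" --pt "0 7.45 -11.7 -2.0 0 0 -21" --pt "0 7.45 -11.7 -2.0 0 0 -21" --pt "0 7.45 -11.7 -2.0 0 0 -21" --pt "0 7.45 -11.7 -2.0 0 0 -21" --pt "0 7.45 -11.7 -2.0 0 0 -21" --pt "0 7.45 -11.7 -2.0 0 0 -21" --pt "0 7.45 -11.7 -2.0 0 0 -21" --pt "0 7.45 -11.7 -2.0 0 0 -21" --pt "0 7.45 -11.7 -2.0 0 0 -21" --pt "0 7.45 -11.7 -2.0 0 0 -21" --pt "0 7.45 -11.7 -2.0 0 0 -21" --grip_force 40

```text
time: 2.05
position: [0.5614, 0.0997, 0.1652]
tool_rot: [0.651, -0.276, 0.275, -0.651]
contact_force: [0.8, -0.1, -0.0]
width: -0.001
```

Run:
```python
from h import *
s=snap('scene');o=env.observe();print(o['qpos'].round(2),Ro.from_quat(o['tool_rot']).as_matrix().round(3))
im=cv2.cvtColor(s['image'],cv2.COLOR_RGB2BGR)[140:360,200:440]
cv2.imwrite('pics/s1.png',cv2.resize(im,(654,600),interpolation=cv2.INTER_CUBIC))
```

```text
[-0.17  0.49 -0.07  1.76  0.04  0.89  0.51] [[ 0.696 -0.     0.718]
 [-0.718 -0.     0.696]
 [-0.    -1.    -0.001]]
```

View pics/s1.png

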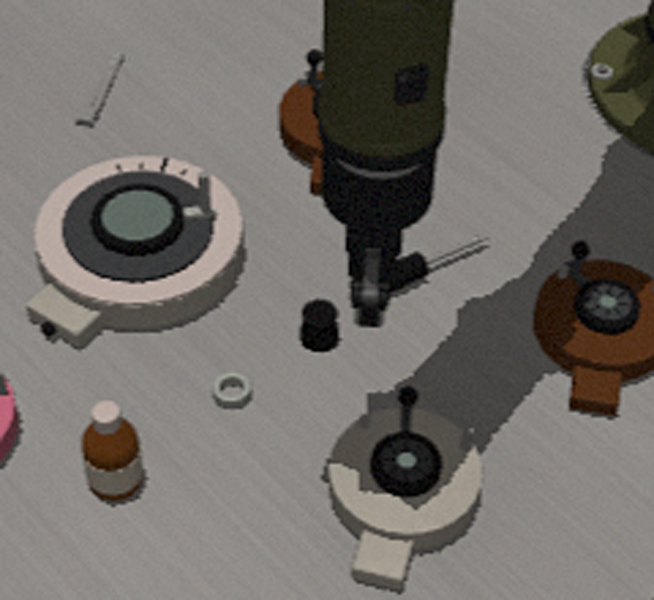

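The shut fingertips hang at crop (370,320), above and short of the iris knob at crop (407,397). I'll check that by projection and compute the arc.

Run:
```python
from h import *
s=env.snapshot('scene');print(proj(s,[.5614,.0997,.151]), proj(s,[.538,.1225,.064]))
c=np.array([.569,.155]);p0=np.array([.5614,.0997,.1652])
for f in list(range(-130,-196,-6)):
    a=np.radians(f);t=np.array([np.sin(a),-np.cos(a)]);k=c+.044*np.array([np.cos(a),np.sin(a)])
    p=k-.019*t
    print(f,p.round(4),((np.r_[p,.072]-p0)/.04).round(2),'rot',f+136)
```

```text
[335.42936676 257.09756917] [349.0806962  284.59102983]
-130 [0.5553 0.1091] [-0.15  0.23 -2.33] rot 6
-136 [0.5505 0.1108] [-0.27  0.28 -2.33] rot 0
-142 [0.546  0.1129] [-0.38  0.33 -2.33] rot -6
-148 [0.5418 0.1156] [-0.49  0.4  -2.33] rot -12
-154 [0.5378 0.1186] [-0.59  0.47 -2.33] rot -18
-160 [0.5342 0.1221] [-0.68  0.56 -2.33] rot -24
-166 [0.5309 0.1259] [-0.76  0.66 -2.33] rot -30
-172 [0.5281 0.1301] [-0.83  0.76 -2.33] rot -36
-178 [0.5257 0.1345] [-0.89  0.87 -2.33] rot -42
-184 [0.5238 0.1391] [-0.94  0.99 -2.33] rot -48
-190 [0.5224 0.1439] [-0.98  1.11 -2.33] rot -54
```

Emit:
move_arm --pt "0 0 0 -1.0 0 0 0" --pt "0 0 0 -1.8 0 0 0" --pt "0 0 0 -2.33 0 0 0" --pt "0 0 0 -2.33 0 0 0" --pt "0 0 0 -2.33 0 0 0" --pt "0 -0.15 0.15 -2.33 0 0 0" --pt "0 -0.27 0.28 -2.33 0 0 0" --pt "0 -0.27 0.28 -2.33 0 0 0" --pt "0 -0.38 0.33 -2.33 0 0 -6" --pt "0 -0.49 0.4 -2.33 0 0 -12" --pt "0 -0.59 0.47 -2.33 0 0 -18" --pt "0 -0.59 0.47 -2.33 0 0 -18"

```text
time: 3.35
position: [0.5382, 0.1182, 0.0727]
tool_rot: [-0.6, 0.374, -0.375, 0.6]
contact_force: [0.3, -1.0, 1.3]
width: -0.001
```

Run:
```python
from h import *
s=snap('scene');print(env.observe()['contact_force'].round(2))
im=cv2.cvtColor(s['image'],cv2.COLOR_RGB2BGR)[230:350,280:440]
cv2.imwrite('pics/s2.png',cv2.resize(im,(800,600),interpolation=cv2.INTER_CUBIC))
```

```text
[ 0.89 -0.64  0.12]
```

View pics/s2.png

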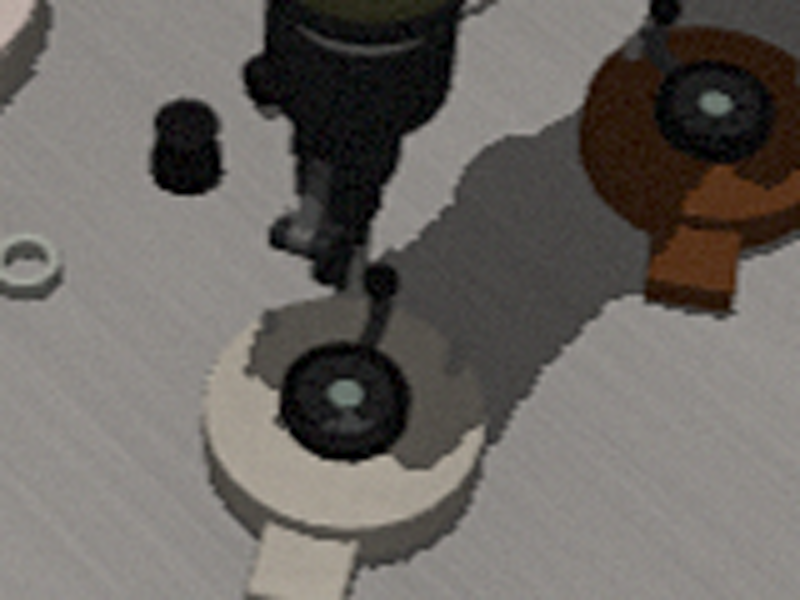

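The knob at (380,280) has moved round with the finger behind it, so I'll keep going.

Emit:
move_arm --pt "0 -0.1 0.1 0 0 0 -6" --pt "0 -0.18 0.19 0 0 0 -12" --pt "0 -0.25 0.3 0 0 0 -18" --pt "0 -0.31 0.41 0 0 0 -24" --pt "0 -0.36 0.52 0 0 0 -30" --pt "0 -0.36 0.52 0 0 0 -30"

```text
time: 4.0
position: [0.5235, 0.1394, 0.0725]
tool_rot: [0.484, -0.515, 0.516, -0.484]
contact_force: [0.3, -0.4, -0.2]
width: 0.001
```

Emit:
move_arm --pt "0 -0.01 0.06 0 0 0 -3" --pt "0 -0.02 0.12 0 0 0 -6" --pt "0 -0.02 0.12 0 0 0 -6"

```text
time: 4.3
position: [0.5223, 0.144, 0.0725]
tool_rot: [-0.458, 0.539, -0.539, 0.457]
contact_force: [-0.5, -1.3, 0.6]
width: -0.001
```

Emit:
move_arm --pt "0 0 0.04 0 0 0 0" --pt "0 0 0.08 0 0 0 0" --pt "0 0 0.08 0 0 0 0"

```text
time: 4.6
position: [0.5223, 0.145, 0.0724]
tool_rot: [0.459, -0.538, 0.539, -0.457]
contact_force: [-0.6, -6.8, 1.3]
width: -0.002
```

Run:
```python
from h import *
s=snap('scene');print(env.observe()['contact_force'].round(2))
im=cv2.cvtColor(s['image'],cv2.COLOR_RGB2BGR)[230:350,280:440]
cv2.imwrite('pics/s3.png',cv2.resize(im,(800,600),interpolation=cv2.INTER_CUBIC))
```

```text
[-1.1  -7.65  2.35]
```

View pics/s3.png

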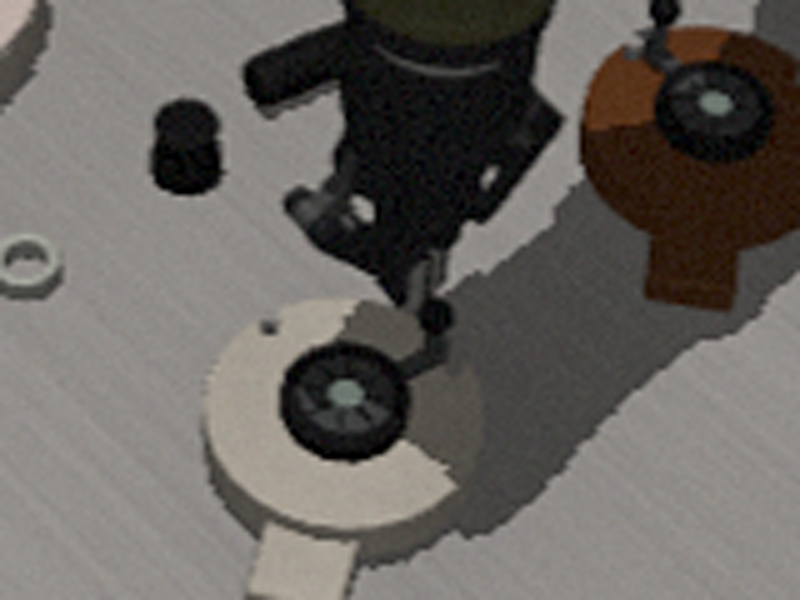

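Emit:
move_arm --pt "0 0 0.05 0 0 0 0" --pt "0 0 0.08 0 0 0 0" --pt "0 0 0.08 0 0 0 0" --pt "0 0 0.08 0 0 0 0"

```text
time: 5.05
position: [0.5223, 0.1451, 0.0725]
tool_rot: [0.46, -0.538, 0.54, -0.456]
contact_force: [-0.9, -9.5, 1.6]
width: 0.002
```

The lever is hard against the stop: 9.5 N and no further motion. I'll retreat, rise and go over to the polariser's start side.

Emit:
move_arm --pt "0 0 -0.75 0 0 0 0" --pt "0 0 -0.75 0.7 0 0 0" --pt "0 0 -0.75 1.6 0 0 0" --pt "0 0 -0.75 1.6 0 0 0" --pt "0 0.41 -6.75 1.6 0 0 -23" --pt "0 0.41 -6.75 1.6 0 0 -23" --pt "0 0.41 -6.75 1.6 0 0 -23" --pt "0 0.41 -6.75 1.6 0 0 -23" --pt "0 0.41 -6.75 1.6 0 0 -23" --pt "0 0.41 -6.75 1.6 0 0 -23" --pt "0 0.41 -6.75 1.6 0 0 -23" --pt "0 0.41 -6.75 1.6 0 0 -23" --pt "0 0.41 -6.75 1.6 0 0 -23"

```text
time: 6.35
position: [0.5389, -0.123, 0.1362]
tool_rot: [0.345, -0.618, 0.619, -0.34]
contact_force: [-1.7, -0.2, 0.0]
width: 0.001
```

Run:
```python
from h import *
s=snap('scene');T=snap('top')
im=cv2.cvtColor(s['image'],cv2.COLOR_RGB2BGR)[180:380,200:400]
im2=cv2.cvtColor(T['image'],cv2.COLOR_RGB2BGR)[150:270,220:340]
cv2.imwrite('pics/s4.png',np.hstack([cv2.resize(im,(400,400),interpolation=cv2.INTER_CUBIC),cv2.resize(im2,(400,400),interpolation=cv2.INTER_CUBIC)]))
```

```text
(no output)
```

View pics/s4.png

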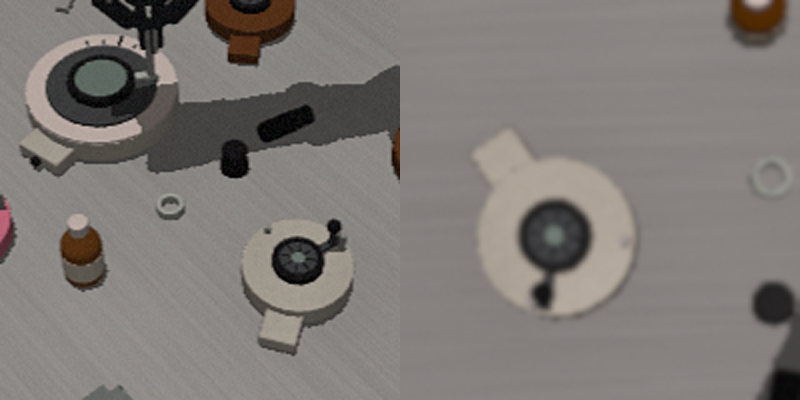

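The iris knob now lies beside the tall pin (right crop, 543,293), and the bystanders are unmoved. Next is the polariser arc.

Run:
```python
from h import *
o=env.observe();p0=o['position'];print(p0, np.degrees(np.arctan2(*Ro.from_quat(o['tool_rot']).as_matrix()[[1,0],0])))
c=np.array([.572,-.1845])
for f in (138,144,150,156,162,168,174,180,186,192,198,204,210,213,216):
    a=np.radians(f);t=np.array([-np.sin(a),np.cos(a)]);k=c+.060*np.array([np.cos(a),np.sin(a)])
    p=k-.016*t
    print(f,p.round(4),((np.r_[p,.072]-p0)/.04).round(2),'rot',f-147)
```

```text
[ 0.53886868 -0.12334018  0.13638285] -122.11417721304848
138 [ 0.5381 -0.1325] [-0.02 -0.23 -1.61] rot -9
144 [ 0.5329 -0.1363] [-0.15 -0.32 -1.61] rot -3
150 [ 0.528  -0.1406] [-0.27 -0.43 -1.61] rot 3
156 [ 0.5237 -0.1455] [-0.38 -0.55 -1.61] rot 9
162 [ 0.5199 -0.1507] [-0.47 -0.69 -1.61] rot 15
168 [ 0.5166 -0.1564] [-0.56 -0.83 -1.61] rot 21
174 [ 0.514  -0.1623] [-0.62 -0.97 -1.61] rot 27
180 [ 0.512  -0.1685] [-0.67 -1.13 -1.61] rot 33
186 [ 0.5107 -0.1749] [-0.71 -1.29 -1.61] rot 39
192 [ 0.51   -0.1813] [-0.72 -1.45 -1.61] rot 45
198 [ 0.51   -0.1878] [-0.72 -1.61 -1.61] rot 51
204 [ 0.5107 -0.1943] [-0.7  -1.77 -1.61] rot 57
210 [ 0.512  -0.2006] [-0.67 -1.93 -1.61] rot 63
213 [ 0.513  -0.2038] [-0.65 -2.01 -1.61] rot 66
216 [ 0.5141 -0.2068] [-0.62 -2.09 -1.61] rot 69
```

Emit:
move_arm --pt "0 0 0 -0.8 0 0 0" --pt "0 0 0 -1.6 0 0 0" --pt "0 0 0 -1.6 0 0 0" --pt "0 0 0 -1.6 0 0 0" --pt "0 -0.02 -0.23 -1.6 0 0 -3" --pt "0 -0.15 -0.32 -1.6 0 0 -3" --pt "0 -0.27 -0.43 -1.6 0 0 3" --pt "0 -0.38 -0.55 -1.6 0 0 9" --pt "0 -0.47 -0.69 -1.6 0 0 15" --pt "0 -0.47 -0.69 -1.6 0 0 15"

```text
time: 7.45
position: [0.52, -0.1522, 0.0736]
tool_rot: [0.422, -0.568, 0.57, -0.418]
contact_force: [0.7, 0.1, -0.6]
width: 0.003
```

```bash
cat > v.py <<'E'
from h import *
import sys
s=snap('scene');T=snap('top');o=env.observe();print(o['time'],o['position'],o['contact_force'].round(2))
im=cv2.cvtColor(s['image'],cv2.COLOR_RGB2BGR)[180:280,200:300]
im2=cv2.cvtColor(T['image'],cv2.COLOR_RGB2BGR)[165:265,350:450]
cv2.imwrite('pics/'+sys.argv[1],np.hstack([cv2.resize(im,(400,400),interpolation=cv2.INTER_CUBIC),cv2.resize(im2,(400,400),interpolation=cv2.INTER_CUBIC)]))
E
python3 v.py s5.png
```

```text
7.55 [ 0.52010512 -0.15165192  0.07319159] [-0.45 -1.21  0.94]
```

View pics/s5.png

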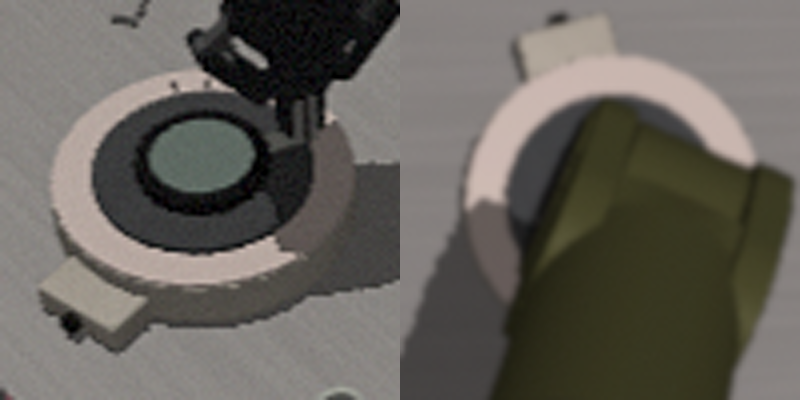

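Emit:
move_arm --pt "0 -0.08 -0.12 0 0 0 6" --pt "0 -0.15 -0.26 0 0 0 12" --pt "0 -0.2 -0.42 0 0 0 18" --pt "0 -0.23 -0.58 0 0 0 24" --pt "0 -0.25 -0.74 0 0 0 30" --pt "0 -0.25 -0.9 0 0 0 36" --pt "0 -0.25 -0.9 0 0 0 36"

```text
time: 8.25
position: [0.5101, -0.1882, 0.0734]
tool_rot: [0.575, -0.411, 0.415, -0.573]
contact_force: [1.0, 0.1, -0.0]
width: 0.001
```

```bash
python3 v.py s6.png
```

```text
8.35 [ 0.5100434  -0.18786714  0.07330217] [-0.21 -0.64 -0.15]
```

View pics/s6.png

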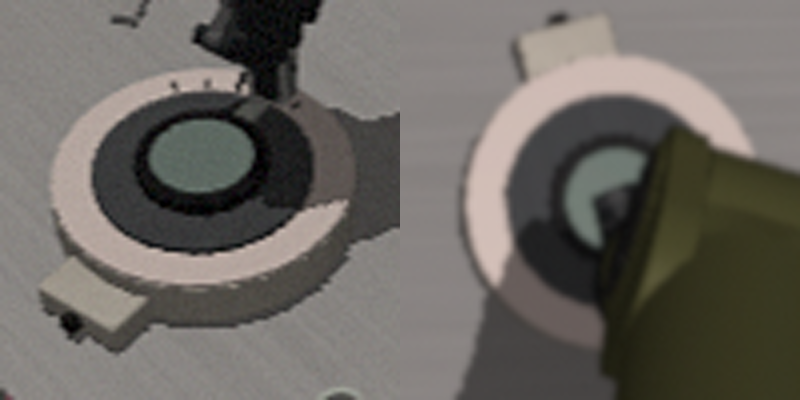

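Emit:
move_arm --pt "0 0.0 -0.08 0 0 0 3" --pt "0 0.01 -0.16 0 0 0 6" --pt "0 0.03 -0.24 0 0 0 9" --pt "0 0.05 -0.32 0 0 0 12" --pt "0 0.05 -0.32 0 0 0 12" --pt "0 -0.1 -0.05 0 0 0 12" --pt "0 -0.4 0.5 0 0 0 12" --pt "0 -0.9 1.2 1.5 0 0 12" --pt "0 -1.5 2.2 2.5 0 0 12" --pt "0 -1.5 3.2 2.5 0 0 12" --pt "0 -1.5 4.2 2.5 0 0 12" --pt "0 -1.5 4.2 2.5 0 0 12"

```text
time: 9.55
position: [0.4494, -0.0125, 0.1745]
tool_rot: [-0.615, 0.347, -0.352, 0.615]
contact_force: [0.4, -0.3, 0.6]
width: -0.001
```

```bash
python3 v.py s7.png
```

```text
9.65 [ 0.44948021 -0.01798827  0.17356731] [-0.54 -0.21  0.47]
```

View pics/s7.png

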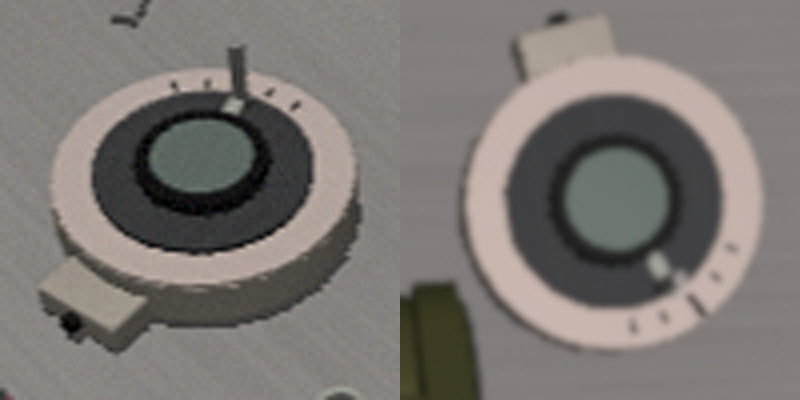

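```bash
cat > z.py <<'E'
from h import *
import sys
T=env.snapshot('top');s=env.snapshot('scene')
a=cv2.cvtColor(T['image'],cv2.COLOR_RGB2BGR)[220:250,400:440]
b=cv2.cvtColor(s['image'],cv2.COLOR_RGB2BGR)[187:217,235:275]
# overlay: predicted pointer tip & post for lever angles, on copy
o=np.vstack([np.hstack([cv2.resize(x,(400,300),interpolation=cv2.INTER_CUBIC) for x in (a,b)])])
c=np.array([.572,-.1845])
r=o.copy()
for f,col in((210,(255,0,0)),(213,(0,255,0)),(216,(0,0,255))):
    e=np.array([np.cos(np.radians(f)),np.sin(np.radians(f))])
    for r_,z in ((.07,.042),(.06,.09),(.06,.047),(.073,.037),(.09,.037)):
        P=[*(c+r_*e),z]
        u=(proj(T,P)-[400,220]+.5)*10; cv2.circle(r,tuple(int(x) for x in u),3,col,-1)
        u=(proj(s,P)-[235,187]+.5)*10
        if 0<u[0]<400: cv2.circle(r,(int(u[0])+400,int(u[1])),3,col,-1)
cv2.imwrite('pics/'+sys.argv[1],np.vstack([o,r]))
E
python3 z.py z1.png
```

```text
(no output)
```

View pics/z1.png

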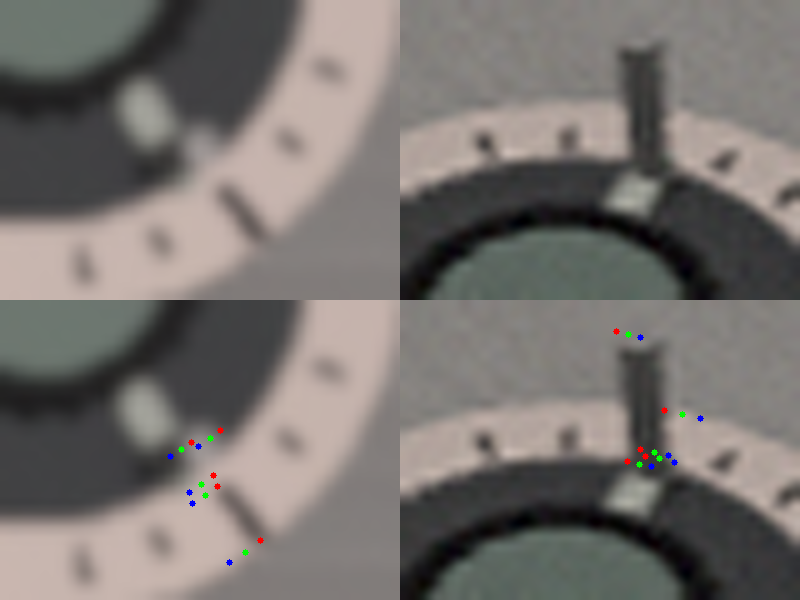

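Run:
```python
from h import *
from scipy.optimize import least_squares
T=env.snapshot('top');S=env.snapshot('scene')
def P(c,f,r,z): return [c[0]+r*np.cos(f),c[1]+r*np.sin(f),z]
tp=lambda u,v:np.array([400+u/10-.5,220+v/10-.5]); sp=lambda u,v:np.array([235+(u-400)/10-.5,187+v/10-.5])
mt={30:(328,69),15:(290,142),0:(244,213),-15:(160,241),-30:(83,266)}
ms={30:(485,145),15:(570,138),-15:(722,158),-30:(790,190)}
lt=[((200,145),.06,.09),((145,115),.047,.047)]
ls=[((640,46),.06,.09),((635,195),.048,.047)]
# order check: mark index sign
for nm,V,pp,m,l in(('top',T,tp,mt,lt),('scene',S,sp,ms,ls)):
    def res(x):
        return np.concatenate([proj(V,P(x[:2],x[2]+np.radians(k),.0815 if k==0 else .0775,.037))-pp(*u) for k,u in m.items()])
    q=least_squares(res,[.572,-.1845,np.radians(216)]);x=q.x
    print(nm,x[:2],np.degrees(x[2]),np.abs(q.fun).max())
    for u,r,z in l:
        f=np.linspace(3.3,4.0,701); d=[np.linalg.norm(proj(V,P(x[:2],a,r,z))-pp(*u)) for a in f]
        i=np.argmin(d); print(' lever',np.degrees(f[i]),'resid px',d[i])
```

```text
top [ 0.57149701 -0.18441123] 216.76665964124876 0.1914713676876545
 lever 210.61928549009062 resid px 0.19711785863088885
 lever 210.56198971057754 resid px 0.2871437853163947
scene [ 0.57001095 -0.18391621] 217.91764344637488 0.24266590977646274
 lever 211.47872218278684 resid px 1.3046696688438275
 lever 211.82249685986534 resid px 0.008619021955137515
```

Both views agree that the lever is about 6.2° short of the long mark: top gives 210.6 against 216.8, scene gives 211.6 against 217.9. One more push of 6° will do it.

Emit:
move_arm --pt "0 1.19 -3.8 -0.9 0 0 0" --pt "0 1.19 -3.8 -0.9 0 0 0" --pt "0 1.19 -3.8 -0.9 0 0 0" --pt "0 1.19 -3.8 -0.9 0 0 0" --pt "0 1.19 -3.8 -0.9 0 0 0" --pt "0 1.19 -3.8 -1.7 0 0 0" --pt "0 1.19 -3.8 -2.5 0 0 0" --pt "0 1.19 -3.8 -2.5 0 0 0" --pt "0 1.19 -3.8 -2.5 0 0 0"

```text
time: 10.75
position: [0.4969, -0.1724, 0.0732]
tool_rot: [0.615, -0.351, 0.354, -0.611]
contact_force: [0.1, -0.1, -0.2]
width: -0.003
```

Run:
```python
from h import *
o=env.observe();p=o['position'];R=Ro.from_quat(o['tool_rot']).as_matrix();print(p,np.degrees(np.arctan2(R[1,0],R[0,0])),o['contact_force'])
for q in((.5121,-.2008),(.513,-.2038),(.5141,-.2068)): print((np.array(q)-p[:2])/.04)
```

```text
[ 0.49691132 -0.1723982   0.07322447] -59.79220847218591 [ 0.10152834 -0.08881765 -0.17747637]
[ 0.37971705 -0.71004504]
[ 0.40221705 -0.78504504]
[ 0.42971705 -0.86004504]
```

Emit:
move_arm --pt "0 0.2 -0.36 0 0 0 0" --pt "0 0.34 -0.63 0 0 0 0" --pt "0 0.38 -0.71 0 0 0 0" --pt "0 0.4 -0.78 0 0 0 3" --pt "0 0.43 -0.86 0 0 0 6" --pt "0 0.43 -0.86 0 0 0 6" --pt "0 0.43 -0.86 0 0 0 6" --pt "0 0.43 -0.86 0 0 0 6" --pt "0 0.2 -0.5 0 0 0 6" --pt "0 -0.1 0.0 0 0 0 6" --pt "0 -0.5 0.8 1.5 0 0 6" --pt "0 -1.2 2.0 2.5 0 0 6" --pt "0 -1.2 3.0 2.5 0 0 6" --pt "0 -1.2 3.8 2.5 0 0 6" --pt "0 -1.2 3.8 2.5 0 0 6" --pt "0 -1.2 3.8 2.5 0 0 6" --pt "0 -1.2 3.8 2.5 0 0 6"

```text
time: 12.45
position: [0.449, -0.0215, 0.1731]
tool_rot: [0.632, -0.319, 0.322, -0.629]
contact_force: [-1.1, -0.5, -0.9]
width: -0.003
```

```bash
python3 z.py z2.png; python3 v.py s8.png
python3 - <<'E'
from h import *
snap('top','top9.png')
E
```

```text
12.65 [ 0.44882028 -0.02170991  0.17281763] [-0.16 -0.47 -0.15]
```

View pics/z2.png

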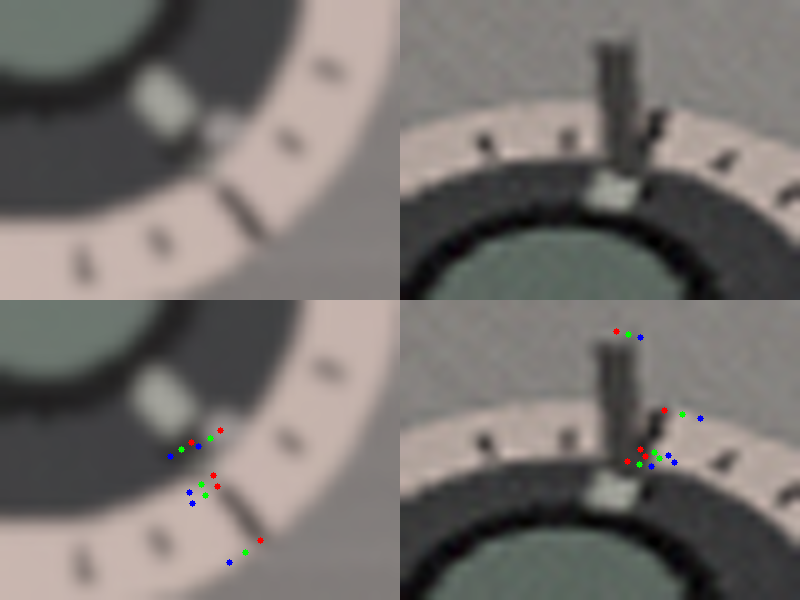

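View pics/top9.png

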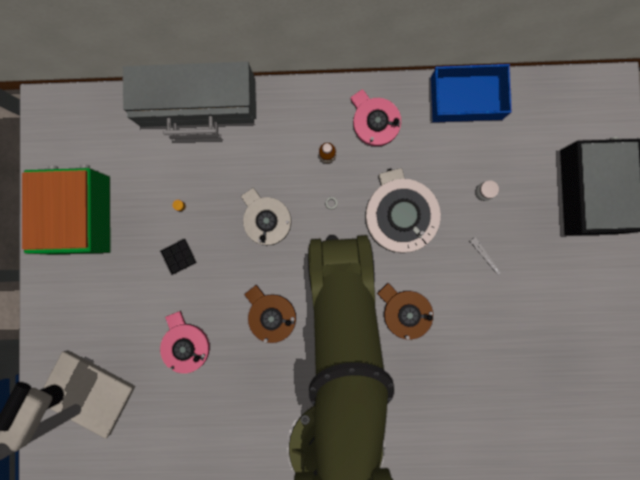

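Run:
```python
from h import *
from scipy.optimize import least_squares
T=env.snapshot('top');S=env.snapshot('scene')
def P(c,f,r,z): return [c[0]+r*np.cos(f),c[1]+r*np.sin(f),z]
tp=lambda u,v:np.array([400+u/10-.5,220+v/10-.5]); sp=lambda u,v:np.array([235+(u-400)/10-.5,187+v/10-.5])
mt={30:(328,69),15:(290,142),0:(244,213),-15:(160,241),-30:(83,266)}
ms={30:(485,145),15:(570,138),-15:(722,158),-30:(790,190)}
lt=[((223,132),.06,.09),((164,101),.047,.047)]
ls=[((615,44),.06,.09),((612,192),.048,.047)]
for nm,V,pp,m,l in(('top',T,tp,mt,lt),('scene',S,sp,ms,ls)):
    def res(x):
        return np.concatenate([proj(V,P(x[:2],x[2]+np.radians(k),.0815 if k==0 else .0775,.037))-pp(*u) for k,u in m.items()])
    x=least_squares(res,[.572,-.1845,3.77]).x
    print(nm,np.degrees(x[2]))
    for u,r,z in l:
        f=np.linspace(3.3,4.2,901); d=[np.linalg.norm(proj(V,P(x[:2],a,r,z))-pp(*u)) for a in f]
        i=np.argmin(d); print(' lever',np.degrees(f[i]),'resid px',d[i])
# iris: crops
a=cv2.cvtColor(T['image'],cv2.COLOR_RGB2BGR)[200:250,240:295];b=cv2.cvtColor(S['image'],cv2.COLOR_RGB2BGR)[275:325,320:375]
cv2.imwrite('pics/iris9.png',np.hstack([cv2.resize(q,(400,364),interpolation=cv2.INTER_CUBIC) for q in(a,b)]))
c=np.array([.569,.155])
print(env.observe()['qd'].round(3))
```

```text
top 216.76665963331342
 lever 216.5780465594512 resid px 0.07478679627685192
 lever 217.55207481117358 resid px 0.26215821576889586
scene 217.91764340861343
 lever 217.66666637019975 resid px 1.5617779148139943
 lever 218.8125819604614 resid px 0.10728296640368398
[-0.006 -0.004 -0.003  0.001  0.001  0.001 -0.002]
```

View pics/iris9.png

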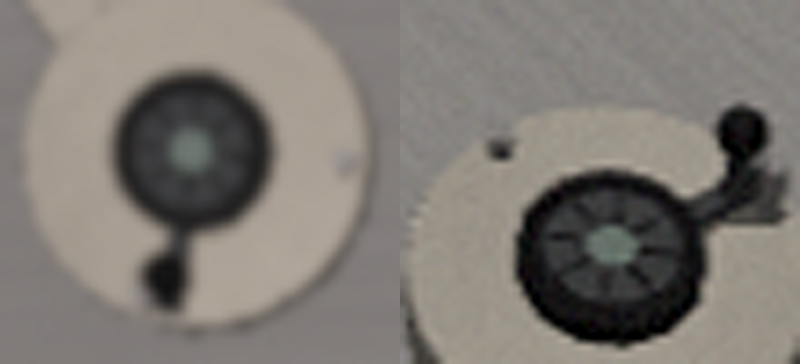

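The lever is within about 1° of the mark in both views. The iris arm lies against its tall pin, and the robot is clear of everything.

```bash
python3 -c "
from h import *
print(env.hand_in())"
```

```text
the job is handed in; nothing more can be done
None
```

Both levers were pushed into place with the shut fingers, and I handed the job in at about 13 s of the 53 s allowed. The hand-in returned no verdict.

- **Iris:** I pushed the knob clockwise until it stalled against the tall pin, at about 9.5 N with no further motion. The last pictures show the arm still lying against the pin.
- **Polariser:** I pushed the post counter-clockwise in two stages. The first left it about 6° short, so I measured again and pushed the rest.
- **Pointer check:** The mark fits at 216.8° in the top view and 217.9° in the scene view. Against those, the post reads 0.2–0.3° short of the mark and the arm 0.8–0.9° past it. So the readings disagree by about 1°, all within the 3.3° allowed.
- **Weak point in that check:** The scene view's post reading fits about 1.5 px off. The 1.1° gap between the views is a calibration offset and largely cancels in the comparison.
- **Rest of the scene:** The scale marks are where they were. Of the small items, the bottle, spacer, tray, weight, jar and tweezers looked unmoved by eye in the last top view. The loupe and screwdriver were mostly hidden under the arm there, but I never drove the tool low near them. I saw no sign of the polariser lifting. The gripper is clear of everything.

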